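# Isolate and bleed the air manifold

### The job

Make the compressed-air manifold safe to work on: first push the long lever of the main supply valve round with a fingertip until it is fully shut, square across its pipe, and only then push the small lever of the drain valve, at the manifold's other end beside the silencer, round until it is fully open, in line with its pipe. Use light pushes from the side, without pinching the levers or forcing them hard against their stops. Leave the two outlet valves as they are and everything loose on the bench where it lies.

Things in the scene. Friction and masses are not known exactly. Their poses are not given: they have to be found in the camera images.
- station: Compressed-air station, fixed to the bench. Origin: on the bench below the middle of its manifold, an aluminium bar 40 x 200 x 40 mm along y, top at 80 mm; z up, outlets on its -x side. Base plate 90 x 530 x 6 mm, from y -285 to 245. All pipe axes are 60 mm above the bench. A valve is open with its lever in line with its own pipe, shut when square across it; clockwise from above shuts.
- inlet (a point): Centre of the 32 mm pipe elbow where the supply comes up out of the bench, at (0, -245, 60) mm in the station's frame. A 25 mm steel pipe runs from it along +y to the main valve (brass, 41 mm thick) and on to the manifold. The main lever when open lies above this pipe.
- silencer (a point): Outer end of the copper-coloured silencer (22 mm thick) behind the drain valve (brass, 26 mm thick), at (0, 211, 60) mm in the station's frame, in line with the manifold.
- gauge (a point): Centre of the pressure gauge on top of the manifold: 52 mm dial facing the station's -x, 26 mm thick, top 150 mm above the bench; at (0, -10, 124) mm in the station's frame.
- main_valve (a joint): Main supply valve, the largest, at the station's -y end; rad. 0 = open (lever in line, pointing to the station's -y, away from the manifold), 1.571 = shut (square across, pointing to the station's -x). Grows clockwise seen from above; starts 0 to 0.5. Stays where it is left: steady friction about 0.6 N m; solid stops at 0 and 1.571. Not to be pressed with over 40 N.
- main_valve_lever: Main lever. Origin on its vertical turning axis at (0, -150, 112) mm in the station's frame; x along the lever to its tip, z up. Its black sleeve is a straight bar 20 mm wide, 14 mm high, centred on this x axis, from 34 to 130 mm out; nearer the stem is a thin steel strip, dipping 10 mm lower.
- main_valve_tip (a point): Point on the main lever, 120 mm out from its turning axis and 10 mm short of its rounded end, at the sleeve's mid-height (112 mm above the bench).
- drain_valve (a joint): Drain (bleed) valve at the station's +y end, next to the silencer; rad. 0 = shut (lever square across, pointing to the station's +x), 1.571 = open (in line, pointing to the station's +y over the silencer). Grows anticlockwise seen from above; starts 0 to 0.12. Stays where it is left: steady friction about 0.28 N m; solid stops at 0 and 1.571. Not to be pressed with over 40 N.
- drain_valve_lever: Drain lever. Origin on its vertical turning axis at (0, 150, 104) mm in the station's frame; x along the lever to its tip, z up. Its black sleeve is a straight bar 16 mm wide, 12 mm high, centred on this x axis, from 34 to 80 mm out; nearer the stem is a thin steel strip, dipping 10 mm lower.
- drain_valve_tip (a point): Point on the drain lever, 72 mm out from its turning axis and 8 mm short of its rounded end, at the sleeve's mid-height (104 mm above the bench).
- outlet_right_tip (a point): Point 72 mm out on the lever of the outlet valve at the station's y = -55 mm (lever like the drain's, stem at (-56, -55, 104) mm; quick coupling, 25 mm thick, beyond it to x = -121). Starts open or nearly so, pointing to the station's -x. To be left as it is.
- outlet_left_tip (a point): Point 72 mm out on the lever of the outlet valve at the station's y = +45 mm (lever like the drain's, stem at (-56, 45, 104) mm; quick coupling beyond it to x = -121). Starts shut or nearly so, pointing to the station's +y. To be left as it is.
- spray_can: Loose leak-finder spray can, 53 mm diameter, 150 mm tall, standing; origin at the centre of its underside. Bystander.
- tape_roll: Loose white roll of thread tape lying flat, 58 mm diameter, 19 mm high; origin at the centre of its underside. Bystander.
- paste_tub: Loose tub of jointing paste with a black lid, 56 mm diameter, 55 mm tall, standing; origin at the centre of its underside. Bystander.
- spare_coupling: Loose spare steel coupling standing on end, 25 mm diameter, 46 mm tall; origin at the centre of its underside. Bystander.
- screwdriver: Loose screwdriver, 200 mm long, lying behind the manifold roughly along it; origin near its middle. Bystander.
- spanner: Loose steel spanner, 200 mm long, lying beyond the drain's end of the station, roughly square to the manifold; origin near its middle. Bystander.
- screw_carton: Loose carton of screws, 110 x 75 x 60 mm, lying beyond the inlet's end of the station; origin at the centre of its underside. Bystander.

How it is judged:
By the outcome, as a careful person would: the job done as asked, in the order asked, and still so for the second after the job is handed in, with the robot touching nothing.
It also fails if it takes over 54 s, if anything falls off the work surface, if the arm or the gripper's body presses on something with over 40 N, if the wrist force passes 120 N, or if a joint passes its speed limit or range.

### The arm

A 7-joint arm with a two-finger parallel gripper is mounted at the origin on the work surface. World frame = base frame: x ahead of the robot, y to its left, z up, the work surface at z = 0. Lengths are in m, angles in rad, forces in N, time in s.
With the tool pointing down it reaches from about 0.4 to 0.85 m from the base axis. Payload 4.5 kg.
Tool frame: the origin (TCP) lies between the finger pads; the fingertips stand 11 mm ahead of it and the grasp point (between the pads) lies 8 mm behind it (ctrl.tip_extent is the z of the fingertips in the tool frame, in m); z points along the fingers, y is the line along which they close (so a half turn about z gives the same grasp; the last joint's range is limited). The gripper opens to 88 mm and grips with 3 to 60 N. Pads are 18 mm wide; open, the fingers measure 123 mm over their backs; the gripper's body (75 mm by 187 mm) begins 45 mm behind the grasp point.
Start: joints at [1.374, 0.689, -0.195, 1.565, 0.157, 0.902, -0.215], TCP at [0.143, -0.608, 0.25] pointing down, gripper open.
Joint ranges: [-3.01, 3.01], [-0.46, 2.08], [-1.47, 1.51], [0.13, 2.56], [-1, 4.14], [0.04, 2.09], [-2.66, 2.66]. Speed limits (rad/s): [2.57, 2.57, 3.14, 3.14, 3.14, 3.14, 3.14].

### API

Orientations are given as a unit quaternion [w, x, y, z].
In Python, from workcell import ctrl gives the robot as it stands.
- The arm moves only by the tool arm_command, never from a script. Its argument "moves" is text: rows parted by semicolons, each of 7 numbers parted by spaces: the shift along the world's x, y, z in cm, then the turn, a rotation vector about the world's x, y, z in degrees, then the closure, from 0 (fully open) to 1 (shut). A call has 1 to 20 rows; each row shifts and turns the commanded pose from where the row before left it; what a row does not reach is not made up. A row lasts 1/12 s, in which the tool goes at most 41.7 mm and 7.16 degrees, less where a joint would pass 70% of its speed; a pose out of reach is approached as far as the arm can. A call is refused whole if a number of a shift passes 4.17 or a number of a turn 7.16, either way. A call with a gripper value outside its range is refused whole. The fingers move at their own pace and stop on an object; "newtons" is the grip in N (left out, the last holds). Time passes only in rows, so rows that do not move let the fingers close. It gives the time, the measured TCP pose, the force, the opening and the grip force at its end, in the units of the state.
- ctrl.state(): the state, without advancing time (a new reading comes with each control period).
- ctrl.get_image(name): name is "side" or "top"; returns a dict with "pixels" (400x640x3 uint8, red, green, blue), "range_z" (400x640 float32, m along the optical axis (not along the pixel's ray), 0 where there is no reading), "K" (3x3 intrinsics, pixels), "dist_coeffs" ([k1, k2, p1, p2, k3] as OpenCV has them; the pictures are not rectified), "cam_to_world" (4x4, takes a point from camera to world coordinates). Camera axes: x right, y up, looking along -z (the intrinsics and any distortion apply to the point x, -y, -z); pixel columns grow to the right and rows downward; lengths in m; the calibration is good to about 2 mm. A picture is of the moment at which its call begins.
- ctrl.close_job(): hands the job in; it is judged then, once.
Trained networks look in a picture, given as the dict that the camera call returned (one of the last four; its "shot" number tells which), for a name from the list of things; names that differ only in an ending like _2 or _b are one class to them, and where a whole thing is asked for, a point or a joint stands for the part that bears it (a point fixed in the world has none). Each returns a list of dicts, best first, with "p" (0 to 1); they miss things now and then, are a little off and sometimes report something else, mostly with a low value. They report only what shows in the picture. A call takes as long as a camera call.
- ctrl.boxes_of(picture, query): "location" ([column, row] in pixels, amid what is visible of it).
- ctrl.masks_of(picture, query): "region" (400x640 bool, what is visible of it) and "location" ([column, row] in pixels, amid what is visible of it).
The state is a dict: "time_s": time; "qpos": joint angles; "dq": joint speeds; "joint_efforts": joint torques, N m; "tcp_pos": TCP position; "ee_rot": TCP orientation; "contact_force": force on the tool from outside, world axes, zero at the start; "wrist_torque": the same for the moment, N m; "width": finger opening in m; "grip_force": force on a finger pad.
Only numpy, scipy, OpenCV 4.12 (cv2) and the standard library are available. Lean on these libraries where they do the work, as an engineer would, in place of code of your own. Each camera call takes 0.05 s, during which the arm holds its last target. There are 200 camera calls.

## Working session

There is one attempt and no reset: what is moved stays moved. The work goes in short steps, Python scripts to look and compute and a tool call to move; the robot and the scene stay as the last step left them, time stands still between calls to the robot, and variables do not carry over. Pictures are saved under pics/ and viewed, at most 10 in all, crops included, and the job is handed in when it is done.

Besides the shell and the picture viewer there is one more tool, called as name(argument=value, ...) on one line, values as JSON. arm_command: Moves the arm, as the interface text tells. Its arguments: {"type":"object","properties":{"moves":{"type":"string"},"newtons":{"type":"number"}},"required":["moves"]}

```bash
mkdir -p pics; ls
cat > h.py <<'E'
import numpy as np, cv2
from workcell import ctrl
def world(im,uv,z=None):
    """pixel -> world using depth"""
    u,v=uv; n=cv2.undistortPoints(np.array([[[u,v]]],float),im["K"],np.array(im["dist_coeffs"],float))[0,0]
    T=np.array(im["cam_to_world"]); d=np.array([n[0],-n[1],-1.])
    if z is None:
        r=im["range_z"][int(round(v))-1:int(round(v))+2,int(round(u))-1:int(round(u))+2]; r=r[r>0]
        s=np.median(r) if len(r) else np.nan
    else:
        s=(z-T[2,3])/(T[:3,:3]@d)[2]
    return T[:3,3]+T[:3,:3]@d*s
def cloud(im):
    v,u=np.mgrid[0:400,0:640]
    n=cv2.undistortPoints(np.stack([u.ravel(),v.ravel()],1)[:,None].astype(float),im["K"],np.array(im["dist_coeffs"],float))[:,0]
    T=np.array(im["cam_to_world"]);r=im["range_z"].ravel()
    P=np.stack([n[:,0]*r,-n[:,1]*r,-r],1)@T[:3,:3].T+T[:3,3]
    P[r==0]=np.nan
    return P.reshape(400,640,3)
E
python3 - <<'E'
from h import *
for c in("top","side"):
    im=ctrl.get_image(c); cv2.imwrite(f"pics/{c}0.png",im["pixels"][:,:,::-1]); C=cloud(im)
    print(c,np.round(im["cam_to_world"],2).tolist())
    for q in "inlet silencer gauge main_valve_tip main_valve_lever drain_valve_tip drain_valve_lever outlet_right_tip outlet_left_tip spray_can tape_roll paste_tub spare_coupling screwdriver spanner screw_carton".split():
        for b in ctrl.boxes_of(im,q)[:2]:
            print(q,round(b["p"],2),np.round(b["location"]),np.round(world(im,b["location"]),3))
print(ctrl.state())
E
```

```text
pics
top [[0.02, 0.99, -0.11, 0.46], [-1.0, 0.03, 0.02, -0.02], [0.02, 0.11, 0.99, 1.11], [0.0, 0.0, 0.0, 1.0]]
inlet 0.82 [302. 201.] [0.558 0.018 0.078]
silencer 0.65 [309. 235.] [ 0.473 -0.004  0.109]
silencer 0.64 [301. 203.] [0.553 0.019 0.078]
gauge 0.61 [382. 200.] [ 0.561 -0.178  0.118]
main_valve_tip 0.97 [380. 203.] [ 0.554 -0.174  0.119]
main_valve_lever 0.88 [384. 202.] [ 0.556 -0.181  0.119]
drain_valve_tip 0.58 [234. 173.] [0.618 0.182 0.109]
drain_valve_lever 0.61 [235. 175.] [0.614 0.181 0.107]
drain_valve_lever 0.21 [186. 198.] [0.565 0.33  0.008]
outlet_right_tip 0.61 [306. 234.] [0.478 0.005 0.001]
outlet_left_tip 0.73 [256. 216.] [0.514 0.126 0.109]
spray_can 0.69 [216. 234.] [0.47  0.21  0.149]
tape_roll 0.9 [340. 172.] [ 0.648 -0.082  0.001]
paste_tub 0.71 [294. 234.] [0.476 0.035 0.055]
spare_coupling 0.49 [300. 167.] [0.653 0.027 0.032]
screwdriver 0.95 [282. 139.] [0.729 0.078 0.025]
spanner 0.85 [188. 191.] [0.583 0.324 0.007]
spanner 0.59 [259. 215.] [0.517 0.118 0.106]
side [[-0.92, 0.25, -0.3, 0.23], [-0.39, -0.63, 0.67, 0.79], [-0.02, 0.74, 0.68, 0.92], 
[... 988 characters left out ...]
 'qpos': array([ 1.37381507,  0.68909272, -0.19459741,  1.56528506,  0.15727029,
        0.90248519, -0.21513481]), 'dq': array([-0.00253527, -0.000437  , -0.00128791, -0.00129859, -0.00051272,
        0.00093876, -0.00015802]), 'joint_efforts': array([-7.04762942e-05, -5.27485728e+01, -1.26716617e+00, -1.53741932e+01,
       -5.19245351e-02, -6.90954439e-04,  2.56188150e-05]), 'tcp_pos': array([ 0.14300074, -0.60845523,  0.24975119]), 'ee_rot': array([5.10353638e-05, 9.93351880e-01, 1.15117498e-01, 2.47319819e-05]), 'contact_force': array([ 0.13366209,  0.58399217, -1.20059865]), 'wrist_torque': array([-0.02472219,  0.02020177,  0.00031615]), 'grip_force': 0.0, 'width': 0.08852794579903461}
```

Run:
```python
import cv2
for c,(x0,y0,x1,y1) in dict(top=(160,100,480,300),side=(200,100,440,350)).items():
    a=cv2.imread(f"pics/{c}0.png")[y0:y1,x0:x1]; f=2.4
    cv2.imwrite(f"pics/{c}0c.png",cv2.resize(a,None,fx=f,fy=f,interpolation=cv2.INTER_CUBIC))
```

```text
(no output)
```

View pics/top0c.png

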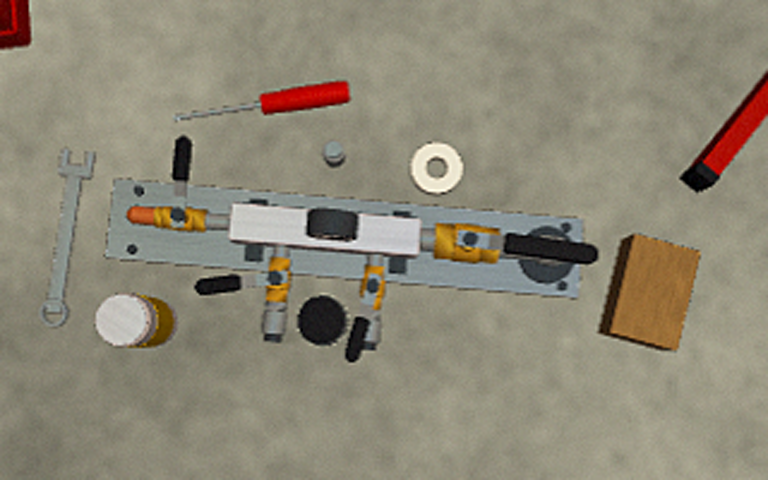

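View pics/side0c.png

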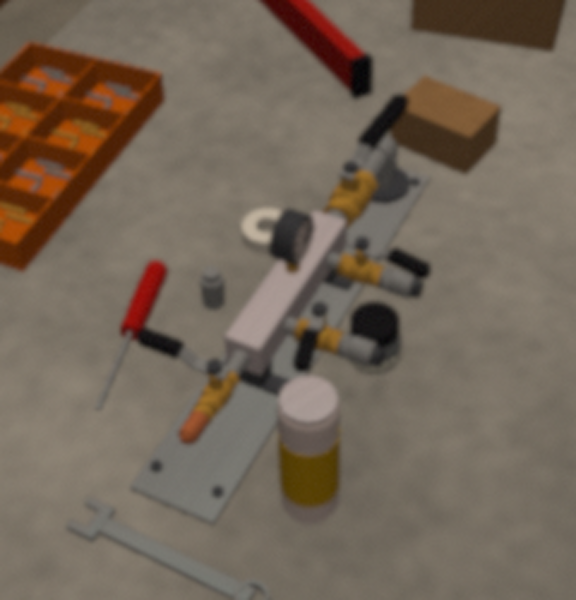

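Run:
```python
from h import *
im=ctrl.get_image("top"); C=cloud(im); px=im["pixels"].astype(int); mx=px.max(2)
cor=[world(im,(160+u/2.4,100+v/2.4),.006)[:2] for u,v in((115,178),(583,218),(580,298),(108,257))]
print("plate",np.round(cor,3).tolist(), np.round(np.mean(cor,0),3))
u,v=np.meshgrid(range(640),range(400))
def box(a,b,c,d): return (u>=a)&(u<=c)&(v>=b)&(v<=d)
m=box(250,175,340,215)&(abs(C[...,2]-.08)<.006)&(mx>140)
r=cv2.minAreaRect(C[m][:,:2].astype(np.float32)*1000); print("manifold",m.sum(),r, np.median(C[m][:,2]))
for n,b,zt in(("main",(366,190,414,215),.119),("drain",(225,150,245,188),.110),("outR",(300,228,318,255),.110),("outL",(238,208,264,226),.110)):
    m=box(*b)&(mx<70)&(abs(C[...,2]-zt)<.012)
    p=C[m]; r=cv2.minAreaRect(p[:,:2].astype(np.float32)*1000); l=cv2.fitLine(p[:,:2].astype(np.float32),2,0,.01,.01).ravel()
    print(n,m.sum(),np.round(r[0]),np.round(r[1]),np.round(np.median(p[:,2]),3),np.round(l,3),"ang",np.degrees(np.arctan2(l[1],l[0])))
# tall stuff
for n,b in(("red",(440,120,500,185)),("carton",(405,190,455,250)),("orange",(150,80,180,125))):
    m=box(*b)&(C[...,2]>.02); p=C[m]; print(n,m.sum(),np.round(p.min(0),3) if m.any() else"",np.round(p.max(0),3) if m.any() else "")
T=np.array(im["cam_to_world"]);print(T[:3,3])
```

```text
plate [[0.63, 0.274], [0.6, -0.252], [0.51, -0.249], [0.542, 0.277]] [0.57  0.013]
manifold 955 ((572.4349975585938, 34.67021942138672), (199.13565063476562, 38.998477935791016), 86.45698547363281) 0.07931595881605902
main 327 [ 555. -195.] [93. 20.] 0.118 [ 0.114  0.993  0.554 -0.194] ang 83.44341
drain 130 [621. 182.] [16. 77.] 0.109 [ 0.999 -0.053  0.633  0.181] ang -3.0171263
outR 114 [458.  -3.] [16. 45.] 0.109 [ 0.968 -0.252  0.459 -0.002] ang -14.597817
outL 122 [509. 139.] [16. 46.] 0.109 [ 0.167 -0.986  0.509  0.138] ang -80.40413
red 789 [ 0.635 -0.501  0.021] [ 0.799 -0.362  0.062]
carton 1443 [ 0.456 -0.366  0.02 ] [ 0.579 -0.233  0.122]
orange 780 [0.765 0.379 0.02 ] [0.881 0.432 0.111]
[ 0.45579575 -0.01901045  1.10738749]
```

arm_command(moves="2.2 1.9 0 0 0 -0.8 1; 2.2 1.9 0 0 0 -0.8 1; 2.2 1.9 0 0 0 -0.8 1; 2.2 1.9 0 0 0 -0.8 1; 2.2 1.9 0 0 0 -0.8 1; 2.2 1.9 0 0 0 -0.8 1; 2.2 1.9 0 0 0 -0.8 1; 2.2 1.9 0 0 0 -0.8 1; 2.2 1.9 0 0 0 -0.8 1; 2.2 1.9 0 0 0 -0.8 1; 2.2 1.9 0 0 0 -0.8 1; 2.2 1.9 0 0 0 -0.8 1; 2.2 1.9 0 0 0 -0.8 1; 2.2 1.9 0 0 0 -0.8 1; 2.2 1.9 0 0 0 -0.8 1; 2.2 1.9 0 0 0 -0.8 1; 2.2 1.9 0 0 0 -0.8 1; 2.2 1.9 0 0 0 -0.8 1; 2.2 1.9 0 0 0 -0.8 1; 2.2 1.9 0 0 0 -0.8 1", newtons=10)

```text
time_s: 3.42
tcp_pos: [0.584, -0.2273, 0.2498]
ee_rot: [0.0, 1.0, -0.024, 0.0]
contact_force: [0.2, -0.1, -0.3]
width: 0.0005
grip_force: 0.0
```

arm_command(moves="0.9 1.5 -2 0 0 0 1; 0 0 -3 0 0 0 1; 0 0 -3 0 0 0 1; 0 0 -2.5 0 0 0 1; 0 0 -2 0 0 0 1; 0 0 -1 0 0 0 1; 0 0 0 0 0 0 1; 0 0 0 0 0 0 1")

```text
time_s: 4.08
tcp_pos: [0.5923, -0.2136, 0.115]
ee_rot: [0.0, 1.0, -0.024, 0.0]
contact_force: [-0.4, -0.2, -0.0]
width: 0.0001
grip_force: 0.0
```

Run:
```python
from h import *
a=[]
for c,b in(("top",(330,140,470,260)),("side",(310,60,450,180))):
    im=ctrl.get_image(c); p=im["pixels"][b[1]:b[3],b[0]:b[2],::-1]; a.append(cv2.resize(p,(390,334),interpolation=cv2.INTER_CUBIC))
cv2.imwrite("pics/m1.png",np.hstack(a)); print(ctrl.state()["contact_force"])
```

```text
[-0.0279436   0.64252343  0.13784472]
```

View pics/m1.png

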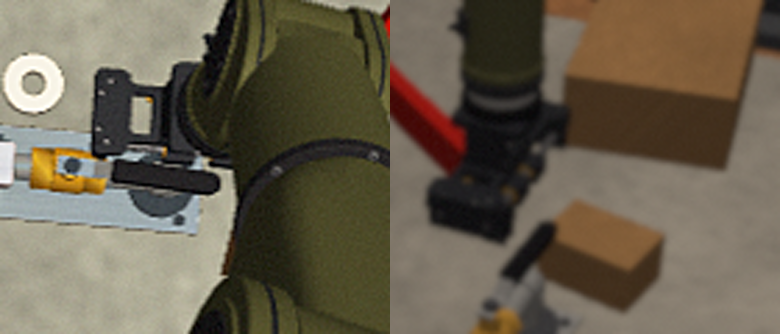

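```bash
cat >> h.py <<'E'
O=np.array([.572,.0345]); th=np.radians(-3.4); R=np.array([[np.cos(th),-np.sin(th)],[np.sin(th),np.cos(th)]])
def st2w(p): return O+R@np.asarray(p)
def main_c(deg,a=10,b=17.5,r=95):
    f=np.radians(deg); s,c=np.sin(f),np.cos(f)
    return st2w((np.array([0,-150])+r*np.array([-s,-c])+(10+a*c+b*s)*np.array([c,-s]))/1000)
def drain_c(deg,a=10,b=17.5,r=58):
    f=np.radians(deg); s,c=np.sin(f),np.cos(f)
    return st2w((np.array([0,150])+r*np.array([c,s])+(8+a*s+b*c)*np.array([s,-c]))/1000)
E
python3 - <<'E'
from h import *
p=np.array([.5927,-.2131])
for d in list(range(0,91,6)):
    q=main_c(d); print(d,np.round(q,4),np.round((q-p)*100,2)); p=q
E
```

```text
0 [ 0.5774 -0.2113] [-1.53  0.18]
6 [ 0.5691 -0.2125] [-0.84 -0.13]
12 [ 0.5605 -0.213 ] [-0.86 -0.05]
18 [ 0.5516 -0.2128] [-0.88  0.03]
24 [ 0.5427 -0.2117] [-0.89  0.11]
30 [ 0.5337 -0.2096] [-0.9  0.2]
36 [ 0.5247 -0.2067] [-0.9  0.3]
42 [ 0.5159 -0.2027] [-0.88  0.4 ]
48 [ 0.5074 -0.1977] [-0.85  0.5 ]
54 [ 0.4993 -0.1917] [-0.81  0.6 ]
60 [ 0.4917 -0.1847] [-0.76  0.7 ]
66 [ 0.4848 -0.1768] [-0.69  0.79]
72 [ 0.4787 -0.168 ] [-0.61  0.88]
78 [ 0.4735 -0.1583] [-0.51  0.96]
84 [ 0.4695 -0.148 ] [-0.4   1.03]
90 [ 0.4666 -0.1371] [-0.29  1.09]
```

arm_command(moves="-0.6 0.1 -0.3 0 0 0 1; -0.5 0.05 0 0 0 0 1; -0.4 0.0 0 0 0 0 1; -0.4 -0.1 0 0 0 0 1; -0.4 0 0 0 0 0 1; -0.4 0 0 0 0 0 1; -0.5 0 0 0 0 0 1; -0.4 0 0 0 0 0 1; -0.5 0 0 0 0 0 1; -0.4 0 0 0 0 0 1; -0.5 0.1 0 0 0 0 1; -0.9 0.2 0 0 0 0 1; -0.9 0.3 0 0 0 0 1")

```text
time_s: 5.27
tcp_pos: [0.5298, -0.2069, 0.1133]
ee_rot: [0.001, 1.0, -0.024, 0.007]
contact_force: [7.8, 1.1, -0.1]
width: 0.0004
grip_force: 3.4
```

arm_command(moves="-0.9 0.4 0 0 0 0 1; -0.8 0.5 0 0 0 0 1; -0.8 0.6 0 0 0 0 1; -0.8 0.7 0 0 0 0 1; -0.7 0.8 0 0 0 0 1; -0.6 0.9 0 0 0 0 1; -0.3 0.5 0 0 0 0 1; -0.2 0.4 0 0 0 0 1; 0 0 0 0 0 0 1")

```text
time_s: 6.02
tcp_pos: [0.4762, -0.1602, 0.113]
ee_rot: [0.001, 1.0, -0.024, 0.004]
contact_force: [1.5, -2.8, 0.8]
width: 0.0001
grip_force: 1.6
```

```bash
cat >> h.py <<'E'
def line(im,b,zt):
    C=cloud(im); mx=im["pixels"].astype(int).max(2); m=np.zeros((400,640),bool); m[b[1]:b[3],b[0]:b[2]]=1
    m&=(mx<70)&(abs(C[...,2]-zt)<.012); p=C[m]; return p
E
python3 - <<'E'
from h import *
a=[]
for c,b in(("top",(320,160,460,280)),("side",(310,90,450,210))):
    im=ctrl.get_image(c); p=im["pixels"][b[1]:b[3],b[0]:b[2],::-1]; a.append(cv2.resize(p,(390,334),interpolation=cv2.INTER_CUBIC))
cv2.imwrite("pics/m2.png",np.hstack(a)); s=ctrl.state();print(s["contact_force"],s["tcp_pos"])
E
```

```text
[ 3.60814007 -3.48724129  1.59255528] [ 0.47524863 -0.16038415  0.11273861]
```

View pics/m2.png

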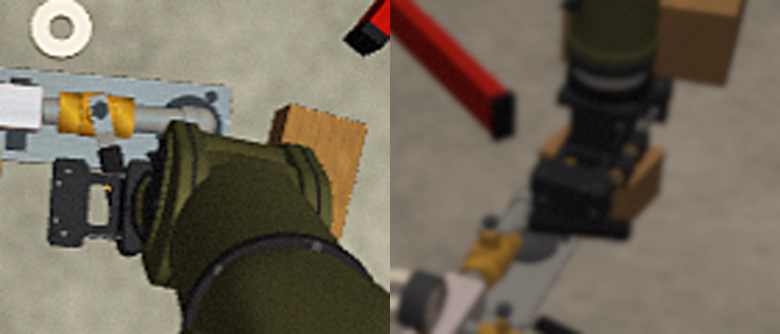

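arm_command(moves="-0.2 0.4 0 0 0 0 1; -0.2 0.4 0 0 0 0 1; -0.1 0.4 0 0 0 0 1; -0.1 0.3 0 0 0 0 1; 0 0.2 0 0 0 0 1; 0 0 0 0 0 0 1")

```text
time_s: 6.62
tcp_pos: [0.469, -0.1435, 0.1125]
ee_rot: [0.001, 1.0, -0.025, 0.002]
contact_force: [4.5, -4.3, 1.3]
width: 0.0005
grip_force: 2.0
```

arm_command(moves="0 0.2 0 0 0 0 1; 0 0.2 0 0 0 0 1; 0 0.1 0 0 0 0 1; 0 0 0 0 0 0 1")

```text
time_s: 6.95
tcp_pos: [0.4684, -0.1389, 0.1124]
ee_rot: [0.001, 1.0, -0.025, 0.002]
contact_force: [3.1, -4.9, 2.6]
width: 0.0008
grip_force: 2.4
```

arm_command(moves="0 0.1 0 0 0 0 1; 0 0.1 0 0 0 0 1; 0 0 0 0 0 0 1")

```text
time_s: 7.2
tcp_pos: [0.4683, -0.1371, 0.1124]
ee_rot: [0.001, 1.0, -0.025, 0.002]
contact_force: [3.3, -5.2, 1.9]
width: 0.0003
grip_force: 2.6
```

arm_command(moves="0 0.1 0 0 0 0 1; 0 0.1 0 0 0 0 1; 0 0 0 0 0 0 1")

```text
time_s: 7.45
tcp_pos: [0.4682, -0.1351, 0.1124]
ee_rot: [0.001, 1.0, -0.025, 0.002]
contact_force: [2.6, -5.6, 2.3]
width: 0.0003
grip_force: 2.6
```

arm_command(moves="0 0.1 0 0 0 0 1; 0 0.1 0 0 0 0 1; 0 0 0 0 0 0 1")

```text
time_s: 7.7
tcp_pos: [0.4681, -0.1333, 0.1124]
ee_rot: [0.001, 1.0, -0.026, 0.002]
contact_force: [2.9, -5.2, 1.7]
width: 0.0004
grip_force: 2.7
```

arm_command(moves="0 0.1 0 0 0 0 1; 0 0.1 0 0 0 0 1; 0 0 0 0 0 0 1")

```text
time_s: 7.95
tcp_pos: [0.4681, -0.133, 0.1124]
ee_rot: [0.002, 1.0, -0.026, 0.002]
contact_force: [2.1, -9.3, 2.0]
width: 0.0001
grip_force: 4.7
```

arm_command(moves="0 0.1 0 0 0 0 1; 0 0.1 0 0 0 0 1; 0 0 0 0 0 0 1")

```text
time_s: 8.2
tcp_pos: [0.468, -0.1329, 0.1125]
ee_rot: [0.004, 1.0, -0.028, 0.002]
contact_force: [1.8, -12.7, 0.7]
width: 0.0004
grip_force: 6.7
```

arm_command(moves="0 -0.8 0 0 0 0 1; 0 -1.5 0 0 0 0 1; 0 -1.5 0.5 0 0 0 1; 0 -0.5 3 0 0 0 1; 0 0 4 0 0 0 1; 0 0 4 0 0 0 1; -3 -3 2 0 0 0 1; -4 -4 0 0 0 0 1; -4 -4 0 0 0 0 1; 0 0 0 0 0 0 1; 0 0 0 0 0 0 1")

```text
time_s: 9.12
tcp_pos: [0.3782, -0.2569, 0.2444]
ee_rot: [-0.0, 1.0, -0.027, -0.001]
contact_force: [0.3, 0.8, -0.7]
width: 0.0003
grip_force: 0.0
```

Run:
```python
from h import *
a=[]
for c,b in(("top",(310,140,450,260)),("side",(310,90,450,210))):
    im=ctrl.get_image(c); p=im["pixels"][b[1]:b[3],b[0]:b[2],::-1]; a.append(cv2.resize(p,(390,334),interpolation=cv2.INTER_CUBIC))
    p=line(im,(320,190,385,270) if c=="top" else (340,130,430,210),.119)
    p=p[(abs(p[:,1]+.11)<.035)&(p[:,0]>.42)&(p[:,0]<.54)]; l=cv2.fitLine(p[:,:2].astype(np.float32),2,0,.01,.01).ravel() if len(p) else 0
    print(c,len(p),l,np.degrees(np.arctan2(l[1],l[0])))
cv2.imwrite("pics/m3.png",np.hstack(a)); s=ctrl.state();print(s["contact_force"],s["tcp_pos"])
print(drain_c(0))
```

```text
top 303 [ 0.99841654 -0.05625349  0.48265204 -0.10945177] -3.2247896
side 271 [ 0.9982432  -0.05924973  0.4825275  -0.10315003] -3.3967485
[1.20247488 0.36131782 0.04650372] [ 0.38132914 -0.25456478  0.24431958]
[0.63728155 0.15534109]
```

View pics/m3.png

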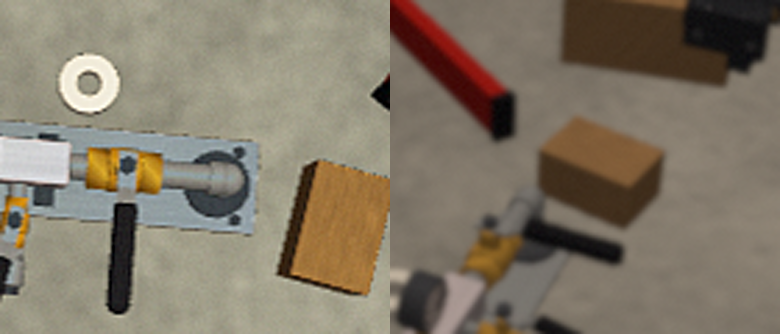

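arm_command(moves="1.7 2.6 0 0 0 0 1; 1.7 2.6 0 0 0 0 1; 1.7 2.6 0 0 0 0 1; 1.7 2.6 0 0 0 0 1; 1.7 2.6 0 0 0 0 1; 1.7 2.6 0 0 0 0 1; 1.7 2.6 0 0 0 0 1; 1.7 2.6 0 0 0 0 1; 1.7 2.6 0 0 0 0 1; 1.7 2.6 0 0 0 0 1; 1.7 2.6 0 0 0 0 1; 1.7 2.6 0 0 0 0 1; 1.7 2.6 0 0 0 0 1; 1.7 2.6 0 0 0 0 1; 1.7 2.6 0 0 0 0 1; 0 0 0 0 0 0 1; 0 0 0 0 0 0 1; 0 0 0 0 0 0 1")

```text
time_s: 10.72
tcp_pos: [0.6354, 0.1354, 0.2437]
ee_rot: [0.0, 1.0, -0.023, -0.001]
contact_force: [0.3, 0.2, 0.0]
width: 0.0003
grip_force: 0.0
```

arm_command(moves="0 0 -2 0 0 0 1; 0 0 -3 0 0 0 1; 0 0 -3 0 0 0 1; 0 0 -3 0 0 0 1; 0 0 -1.7 0 0 0 1; 0 0 -1 0 0 0 1; 0 0 0 0 0 0 1; 0 0 0 0 0 0 1")

```text
time_s: 11.38
tcp_pos: [0.6365, 0.1338, 0.108]
ee_rot: [0.0, 1.0, -0.025, 0.0]
contact_force: [-0.8, -0.7, 1.0]
width: 0.0007
grip_force: 0.0
```

Run:
```python
from h import *
a=[]
for c,b in(("top",(190,110,330,230)),("side",(230,180,370,300))):
    im=ctrl.get_image(c); p=im["pixels"][b[1]:b[3],b[0]:b[2],::-1]; a.append(cv2.resize(p,(390,334),interpolation=cv2.INTER_CUBIC))
cv2.imwrite("pics/d1.png",np.hstack(a)); s=ctrl.state();print(s["contact_force"],s["tcp_pos"]); p=s["tcp_pos"][:2]
for d in range(0,91,6):
    q=drain_c(d); print(d,np.round(q,4),np.round((q-p)*100,2)); p=q
```

```text
[ 0.98677867  0.25145324 -0.53919264] [0.63749743 0.13438942 0.10916899]
0 [0.6373 0.1553] [-0.02  2.1 ]
6 [0.64   0.1604] [0.28 0.51]
12 [0.6423 0.166 ] [0.23 0.56]
18 [0.644 0.172] [0.17 0.6 ]
24 [0.6451 0.1784] [0.1  0.64]
30 [0.6454 0.185 ] [0.03 0.66]
36 [0.6449 0.1919] [-0.05  0.68]
42 [0.6435 0.1988] [-0.14  0.69]
48 [0.6413 0.2056] [-0.23  0.69]
54 [0.6381 0.2123] [-0.32  0.67]
60 [0.634  0.2187] [-0.41  0.64]
66 [0.6291 0.2246] [-0.49  0.59]
72 [0.6234 0.2299] [-0.57  0.53]
78 [0.6169 0.2345] [-0.64  0.46]
84 [0.6099 0.2382] [-0.71  0.38]
90 [0.6023 0.2411] [-0.76  0.28]
```

View pics/d1.png

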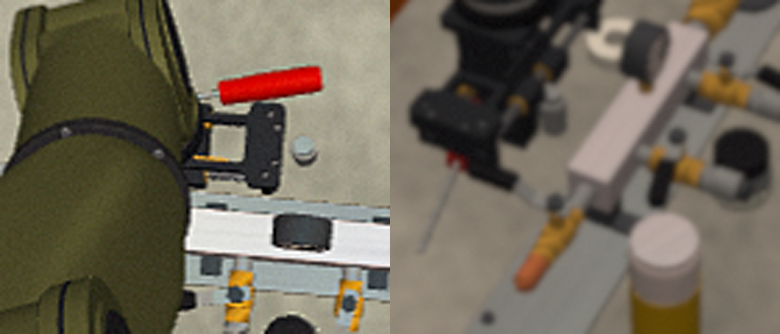

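arm_command(moves="0 0.8 -0.3 0 0 0 1; 0 0.6 0 0 0 0 1; 0 0.4 0 0 0 0 1; 0 0.3 0 0 0 0 1; 0.2 0.4 0 0 0 0 1; 0.2 0.5 0 0 0 0 1; 0.2 0.5 0 0 0 0 1; 0.2 0.6 0 0 0 0 1; 0.1 0.6 0 0 0 0 1; 0 0.6 0 0 0 0 1; 0 0.3 0 0 0 0 1")

```text
time_s: 12.4
tcp_pos: [0.6447, 0.1875, 0.1038]
ee_rot: [0.003, 1.0, -0.025, -0.001]
contact_force: [-1.4, -5.8, -0.3]
width: 0.0007
grip_force: 2.4
```

arm_command(moves="0 0.4 0.1 0 0 0 1; -0.2 0.6 0 0 0 0 1; -0.2 0.7 0 0 0 0 1; -0.3 0.7 0 0 0 0 1; -0.4 0.6 0 0 0 0 1; -0.5 0.6 0 0 0 0 1; -0.6 0.5 0 0 0 0 1; 0 0 0 0 0 0 1")

```text
time_s: 13.07
tcp_pos: [0.6238, 0.2306, 0.1055]
ee_rot: [0.001, 1.0, -0.024, 0.001]
contact_force: [1.3, -1.8, -0.9]
width: 0.0005
grip_force: 1.0
```

arm_command(moves="-0.6 0.4 0 0 0 0 1; -0.6 0.3 0 0 0 0 1; -0.2 0.1 0 0 0 0 1; 0 0 0 0 0 0 1")

```text
time_s: 13.4
tcp_pos: [0.6102, 0.2391, 0.1058]
ee_rot: [0.0, 1.0, -0.024, 0.001]
contact_force: [2.1, -2.0, -0.2]
width: 0.0002
grip_force: 1.2
```

arm_command(moves="-0.2 0.1 0 0 0 0 1; -0.2 0 0 0 0 0 1; -0.1 0 0 0 0 0 1; 0 0 0 0 0 0 1")

```text
time_s: 13.73
tcp_pos: [0.6048, 0.2405, 0.1057]
ee_rot: [-0.0, 1.0, -0.024, 0.0]
contact_force: [2.9, -2.9, 0.6]
width: 0.0002
grip_force: 1.8
```

arm_command(moves="-0.1 0 0 0 0 0 1; -0.1 0 0 0 0 0 1; 0 0 0 0 0 0 1")

```text
time_s: 13.98
tcp_pos: [0.603, 0.2409, 0.1058]
ee_rot: [-0.0, 1.0, -0.024, 0.001]
contact_force: [5.3, -1.8, 0.3]
width: 0.0007
grip_force: 2.3
```

arm_command(moves="-0.1 0 0 0 0 0 1; -0.1 0 0 0 0 0 1; 0 0 0 0 0 0 1")

```text
time_s: 14.23
tcp_pos: [0.6029, 0.2409, 0.1059]
ee_rot: [-0.001, 1.0, -0.024, 0.003]
contact_force: [8.8, -1.8, -3.3]
width: 0.0006
grip_force: 4.1
```

arm_command(moves="-0.1 0 0 0 0 0 1; -0.1 0 0 0 0 0 1; 0 0 0 0 0 0 1")

```text
time_s: 14.48
tcp_pos: [0.6028, 0.2409, 0.1061]
ee_rot: [-0.001, 1.0, -0.025, 0.005]
contact_force: [12.3, -2.1, -5.9]
width: 0.0005
grip_force: 5.9
```

arm_command(moves="0.8 0 0 0 0 0 1; 1.5 0 0 0 0 0 1; 1.5 0 0.5 0 0 0 1; 0.5 0 3 0 0 0 1; 0 0 4 0 0 0 1; 0 0 4 0 0 0 1; 2 2 4 0 0 0 1; 3 3 3 0 0 0 1; 3 3 0 0 0 0 1; 0 0 0 0 0 0 1; 0 0 0 0 0 0 1")

```text
time_s: 15.4
tcp_pos: [0.7102, 0.3148, 0.2756]
ee_rot: [-0.001, 1.0, -0.022, -0.003]
contact_force: [-0.3, -1.0, -0.5]
width: 0.0008
grip_force: 0.0
```

Run:
```python
from h import *
a=[]
for c,b in(("top",(170,120,450,290)),("side",(200,100,440,350))):
    im=ctrl.get_image(c); p=im["pixels"][b[1]:b[3],b[0]:b[2],::-1]; a.append(cv2.resize(p,(440,267) if c=="top" else (350,365),interpolation=cv2.INTER_CUBIC))
    p=line(im,(0,0,640,400),.110)
    for n,ctr in(("drain",(.5845,.241)),("main",(.482,-.109)),("outR",(.459,-.002)),("outL",(.509,.138))):
        q=p[np.hypot(p[:,0]-ctr[0],p[:,1]-ctr[1])<.04]
        if len(q)<20: print(c,n,len(q)); continue
        l=cv2.fitLine(q[:,:2].astype(np.float32),2,0,.01,.01).ravel(); print(c,n,len(q),np.round(l[2:],3),np.degrees(np.arctan2(l[1],l[0])))
a[0]=cv2.copyMakeBorder(a[0],0,98,0,0,cv2.BORDER_CONSTANT)
cv2.imwrite("pics/end.png",np.hstack(a)); s=ctrl.state();print(s["contact_force"],s["tcp_pos"],s["time_s"])
```

```text
top drain 122 [0.584 0.239] 86.371124
top main 250 [ 0.482 -0.109] -2.9975734
top outR 114 [ 0.459 -0.002] -14.547846
top outL 118 [0.509 0.139] -81.09181
side drain 134 [0.582 0.247] 87.0019
side main 223 [ 0.483 -0.103] -3.6545544
side outR 105 [0.457 0.004] -15.533924
side outL 107 [0.507 0.146] -79.90262
[-0.1253513   0.6920963  -0.79485841] [0.70981293 0.31105057 0.27673608] 15.5
```

View pics/end.png

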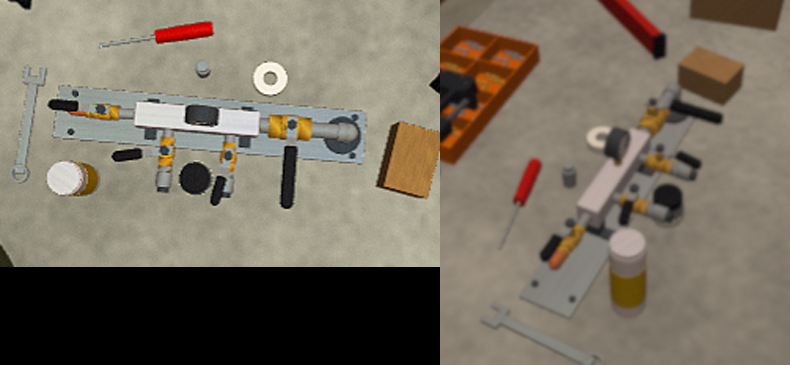

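The final picture shows the drain lever in line over the silencer (about 86.4–87° against the station axis's 86.6°). The main lever is square across its pipe. The outlet levers and the loose items have not moved.

```bash
python3 -c "
from workcell import ctrl; print(ctrl.close_job())"
```

```text
the job is handed in; nothing more can be done
None
```

The main supply valve was pushed fully shut first, then the drain valve fully open, each until it met its stop at about 13–14 N; the outlet valves and loose items lie as they were, and the job is handed in at about 15.5 s.

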